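Tamp the heaped beads level in their bin

ROBOT

A 6-joint arm with a two-finger parallel gripper is mounted at the origin on a cart in front of the work surface, level with it; the furniture and walls round the work are solid. World frame = base frame: x ahead of the robot, y to its left, z up, the work surface at z = 0. Lengths are in m, angles in rad, forces in N, time in s.
With the tool pointing down it reaches from about 0.375 to 0.9 m from the base axis. Payload 3.1 kg.
Tool frame: the origin (TCP) lies where the fingers leave the gripper's body, on its centre line; the fingertips stand 70 mm ahead of it and the grasp point (between the pads) lies 51 mm ahead of it; z points along the fingers, y is the line along which they close (so a half turn about z gives the same grasp; the last joint's range is limited). The gripper opens to 87 mm and grips with 3 to 60 N. Pads are 19 mm wide; open, the fingers measure 117 mm over their backs; the gripper's body (75 mm by 190 mm) begins 51 mm behind the grasp point.
Start: joints at [-1.462, 0.527, 1.433, -0, 1.181, -0.178], TCP at [0.177, -0.599, 0.292] pointing down, gripper open.
Joint ranges: [-3.08, 3.08], [-0.75, 2.2], [0.22, 2.44], [-1.43, 4.57], [0, 2.65], [-2.85, 2.85]. Speed limits (rad/s): [2.79, 2.79, 3.14, 3.14, 3.14, 3.14].

INTERFACE

Orientations are given as a unit quaternion [x, y, z, w].
In Python, from rig import robot gives the robot as it stands.
- The arm moves only by the tool send_rows, never from a script. Its argument "deltas" is text: rows parted by semicolons, each of 7 numbers parted by spaces: the shift along the tool's x, y, z in mm, then the turn, a rotation vector about the tool's x, y, z in degrees, then the opening, from 0 (shut) to 1 (fully open). A call has 1 to 10 rows; each row shifts and turns the commanded pose from where the row before left it, along the tool's axes as they then stand; what a row does not reach is not made up. A row lasts 1/8 s, in which the tool goes at most 62.5 mm and 10.7 degrees, less where a joint would pass 70% of its speed; a pose out of reach is approached as far as the arm can. A call is refused whole if a number of a shift passes 62.5 or a number of a turn 10.7, either way. A call with a gripper value outside its range is refused whole. The fingers move at their own pace and stop on an object; "newtons" is the grip in N (left out, the last holds). Time passes only in rows, so rows that do not move let the fingers close. It gives the time, the measured TCP pose, the force, the opening and the grip force at its end, in the units of the state.
- robot.get_obs(): the state, without advancing time (a new reading comes with each control period).
- robot.camera(name): name is "scene" or "side" or "wrist"; returns a dict with "image" (384x512x3 uint8, red, green, blue), "depth" (384x512 float32, m along the optical axis (not along the pixel's ray), 0 where there is no reading), "fovy" (degrees; the focal length in pixels is half the picture's height over the tangent of half this angle, whatever the lens; pixels are square), "cx", "cy" (the principal point, pixels), "rvec" (rotation vector, rad) and "tvec" (3), from world to camera coordinates, as OpenCV has them. Camera axes: x right, y down, z forward; pixel columns grow to the right and rows downward; lengths in m; the calibration is good to about 2 mm. A picture is of the moment at which its call begins.
- robot.hand_in(): hands the job in; it is judged then, once.
Trained networks look in the newest picture that a camera, given by its name, has taken for a name from the list of things; names that differ only in an ending like _2 or _b are one class to them, and where a whole thing is asked for, a point or a joint stands for the part that bears it (a point fixed in the world has none). Each returns a list of dicts, best first, with "p" (0 to 1); they miss things now and then, are a little off and sometimes report something else, mostly with a low value. They report only what shows in the picture. A call takes as long as a camera call. They do not tell look-alikes from the thing itself.
- robot.find_in(camera, thing): "box" ([left, top, right, bottom] in pixels, round what is visible of it).
- robot.cut_out(camera, thing): "region" (384x512 bool, what is visible of it) and "box" ([left, top, right, bottom] in pixels, round what is visible of it).
The state is a dict: "time": time; "q": joint angles; "joint_velocities": joint speeds; "joint_torque": joint torques, N m; "position": TCP position; "tool_rot": TCP orientation; "ft_force": force on the tool from outside, world axes, zero at the start; "moment": the same for the moment, N m; "grip_width": finger opening in m; "grip_force": force on a finger pad.
Only numpy, scipy, OpenCV 4.12 (cv2) and the standard library are available. Lean on these libraries where they do the work, as an engineer would, in place of code of your own. Each camera call takes 0.05 s, during which the arm holds its last target. There are 200 camera calls.

TASK

Take the hand tamper out of its stand and tamp the heaped ceramic beads down level with its flat foot, so that all eight lie in one layer on the bin's floor and the divider gives way as they spread, ending with a firm, steady press of about 1.7 kg (17 N) for a second or two on the levelled beads; feel your way, for the glaze chips: never press the foot harder than 2.5 kg (25 N). Work on the beads and the divider with the tamper only, never the fingers, then hang the tamper back in its stand with the guard plate flat on the rim, and leave everything else alone.

Things in the scene. Friction and masses are not known exactly. Their poses are not given: they have to be found in the camera images.
- bin_floor (a point): Grey plastic storage bin, fixed to the worktop: outside 190 x 74 mm, 46 mm high, walls 5 mm, inside 180 x 64 mm. This point is the centre of its inner floor, 5 mm above the worktop; x runs along the bin's length, y across it, z up. The beads fill the -x end (inner end wall at x = -90 mm), the +x end beyond the divider is empty.
- divider_face (a point): Low aluminium divider across the bin, 24 mm high (lower than a bead) and 5 mm thick; this point is the middle of its face towards the beads, 12.5 mm above the bin's floor, same axes as the bin; a 21 mm long runner lies behind the face. It slides along +x by friction alone and gives way to a sideways push of about 1 N (more when pushed fast), about 30 mm in all when the heap is tamped down; it stays where it is pushed and does not spring back.
- divider (a joint): Slide of the divider along the bin's +x in m; 0 as built with its face 8 mm past the bin's middle, up to 0.068; starts between 0 and 0.006.
- tamper_grip (a point): Grip point of the hand tamper (0.23 kg): on the axis of its upright wooden handle, 24 x 24 mm square. Below this point: handle for 41 mm down to an aluminium guard plate, 100 (x) x 82 (y) mm and 4 mm thick (its underside 45 mm below this point), and under the plate on a shank the flat wooden foot, 62 (x) x 44 (y) x 14 mm. The handle ends 23 mm above this point. z up, x along the longer sides.
- tamper: The same tamper; its origin is the centre of the underside of its guard plate, same axes. The shank is clamped at a different length each time: the underside of the foot lies 34 to 58 mm below this origin, how far is not measured, and it does not move while you work (clamp slips at 150 N).
- stand_rim (a point): Dark wooden stand for the tamper, fixed: an open-topped box, inside 78 (x) x 60 (y) mm, walls 5 mm, rim 70 mm above the worktop, inner floor 4 mm above it. This point is the centre of its mouth, level with the rim; x along the longer side. The tamper starts hanging in it, foot inside, guard plate lying on the rim, roughly square to it. Stand and bin are on either side of a bench vise some 180 mm high, either way round: carry the tamper well over it.
- black_tape: Small roll of black tape lying flat, 53 mm across, 19 mm high; bystander, leave alone.
- red_screwdriver: Small screwdriver with a red handle, 141 x 21 x 21 mm, lying; bystander, leave alone.
- needle_carton: Small flat red carton of needles, 44 x 64 x 14 mm; bystander, leave alone.
- bead_0: Bead 0 (origin at its centre): white glazed ceramic ball, slippery, 30 mm across, 35 g; one of three pairs lying on the bin's floor (pair 1 counted from the bin's -x end).
- bead_1: Bead 1 (origin at its centre): white glazed ceramic ball, slippery, 30 mm across, 35 g; one of three pairs lying on the bin's floor (pair 1 counted from the bin's -x end).
- bead_2: Bead 2 (origin at its centre): white glazed ceramic ball, slippery, 30 mm across, 35 g; one of three pairs lying on the bin's floor (pair 2 counted from the bin's -x end).
- bead_3: Bead 3 (origin at its centre): white glazed ceramic ball, slippery, 30 mm across, 35 g; one of three pairs lying on the bin's floor (pair 2 counted from the bin's -x end).
- bead_4: Bead 4 (origin at its centre): white glazed ceramic ball, slippery, 30 mm across, 35 g; one of three pairs lying on the bin's floor (pair 3 counted from the bin's -x end).
- bead_5: Bead 5 (origin at its centre): white glazed ceramic ball, slippery, 30 mm across, 35 g; one of three pairs lying on the bin's floor (pair 3 counted from the bin's -x end).
- bead_6: Bead 6 (origin at its centre): white glazed ceramic ball, slippery, 30 mm across, 35 g; starts heaped on top, in the pocket between two pairs; it takes some 5 to 20 N on it to wedge it down between them, more at the end wall than next to the divider. When bedded down its centre is 15 mm above the bin's floor, at about x = -50 mm of the bin (start: -58 mm).
- bead_7: Bead 7 (origin at its centre): white glazed ceramic ball, slippery, 30 mm across, 35 g; starts heaped on top, in the pocket between two pairs; it takes some 5 to 20 N on it to wedge it down between them, more at the end wall than next to the divider. When bedded down its centre is 15 mm above the bin's floor, at about x = -1 mm of the bin (start: -24 mm).
There are look-alikes about, which are no part of the job. Leave any yellow look-alike of the tamper alone.

How it is judged:
By the outcome, as a careful person would: the job done as asked, in the order asked, and still so for the second after the job is handed in, with the robot touching nothing.
It also fails if it takes over 72 s, if anything falls off the work surface, if the arm or the gripper's body presses on something with over 40 N, if the wrist force passes 120 N, or if a joint passes its speed limit or range.

## Working session

There is one attempt and no reset: what is moved stays moved. The work goes in short steps, Python scripts to look and compute and a tool call to move; the robot and the scene stay as the last step left them, time stands still between calls to the robot, and variables do not carry over. Pictures are saved under pics/ and viewed, at most 10 in all, crops included, and the job is handed in when it is done.

Besides the shell and the picture viewer there is one more tool, called in YAML: its name, and indented under it one key for each argument. send_rows: Moves the arm, as the interface text tells. Its arguments: {"type":"object","properties":{"deltas":{"type":"string"},"newtons":{"type":"number"}},"required":["deltas"]}

```bash
ls; mkdir -p pics; cat > h.py <<'E'
import numpy as np, cv2
from rig import robot
def cam(n):
    c=robot.camera(n); h=c['image'].shape[0]
    c['f']=h/2/np.tan(np.radians(c['fovy'])/2); c['R']=cv2.Rodrigues(np.array(c['rvec'],float))[0]; c['t']=np.array(c['tvec'],float).ravel()
    return c
def cloud(c):
    d=c['depth']; v,u=np.mgrid[:d.shape[0],:d.shape[1]]
    P=np.stack([(u-c['cx'])*d/c['f'],(v-c['cy'])*d/c['f'],d],-1)
    W=(P-c['t'])@c['R']; W[d==0]=np.nan; return W
def proj(c,p):
    q=c['R']@np.asarray(p,float)+c['t']; return q[:2]/q[2]*c['f']+[c['cx'],c['cy']]
def save(n,im,s=1):
    im=cv2.resize(im,None,fx=s,fy=s,interpolation=cv2.INTER_CUBIC); cv2.imwrite(f'pics/{n}.png',im[...,::-1])
E
python3 - <<'E'
from h import *
np.set_printoptions(precision=3,suppress=True)
ims=[]
for n in ['scene','side']:
    c=cam(n); W=cloud(c); ims.append(c['image'])
    print(n,c['f'],'campos',-c['R'].T@c['t'])
    for th in ['bin_floor','divider','tamper','tamper_grip','stand_rim','black_tape','red_screwdriver','needle_carton','bead_6']:
        try: rs=robot.cut_out(n,th)
        except Exception as e: print(th,e); continue
        for r in rs[:4]:
            pts=W[r['region']]; print(th,round(r['p'],2),np.round(r['box']),np.nanmedian(pts,0),np.nanmin(pts,0),np.nanmax(pts,0))
save('a',np.hstack(ims),0.78)
print(robot.get_obs())
E
```

```text
pics
scene 488.3636004325899 campos [-0.89   1.035  1.463]
tamper 0.67 [218. 204. 244. 226.] [0.51  0.277 0.073] [ 0.462  0.183 -0.001] [0.576 0.317 0.141]
tamper 0.67 [124. 248. 156. 273.] [0.475 0.71  0.037] [ 0.427  0.649 -0.005] [0.581 0.76  0.106]
tamper_grip 0.66 [125. 249. 153. 272.] [0.475 0.71  0.037] [ 0.421  0.646 -0.007] [0.538 0.765 0.106]
tamper_grip 0.58 [220. 202. 246. 224.] [0.511 0.276 0.073] [ 0.462  0.173 -0.013] [0.679 0.321 0.141]
stand_rim 0.88 [216. 218. 244. 237.] [0.484 0.289 0.02 ] [ 0.459  0.198 -0.008] [0.579 0.32  0.069]
black_tape 0.64 [267. 198. 280. 201.] [0.558 0.011 0.012] [ 0.531 -0.008 -0.009] [0.578 0.04  0.025]
red_screwdriver 0.4 [243. 185. 244. 199.] [0.696 0.092 0.014] [0.666 0.065 0.001] [0.737 0.113 0.024]
side 354.18484841057113 campos [ 0.562 -1.033  0.535]
bin_floor 0.76 [204. 266. 271. 305.] [ 0.543 -0.301  0.027] [ 0.421 -0.335 -0.002] [ 0.599 -0.213  0.082]
bin_floor 0.42 [229. 178. 258. 202.] [0.518 0.255 0.073] [ 0.451  0.215 -0.003] [0.572 0.554 0.137]
divider 0.48 [244. 280. 242. 288.] [ 0.528 -0.253  0.026] [ 0.525 -0.268  0.011]
[... 714 characters left out ...]
 [ 0.52  -0.242  0.034]
needle_carton 0.5 [269. 249. 283. 260.] [ 0.628 -0.082  0.012] [ 0.605 -0.206 -0.004] [ 0.648 -0.015  0.081]
bead_6 0.49 [219. 277. 230. 286.] [ 0.495 -0.266  0.041] [ 0.485 -0.554  0.02 ] [ 0.517 -0.256  0.227]
{'time': 1.0, 'q': array([-1.463,  0.527,  1.433,  0.   ,  1.181, -0.178]), 'joint_velocities': array([ 0.001, -0.002, -0.   ,  0.002,  0.001, -0.001]), 'joint_torque': array([  0.002, -44.001, -17.699,   0.064,   0.05 ,  -0.   ]), 'position': array([ 0.177, -0.599,  0.292]), 'tool_rot': array([0.99 , 0.143, 0.   , 0.   ]), 'ft_force': array([0.878, 0.221, 0.081]), 'moment': array([ 0.009, -0.033,  0.017]), 'grip_force': 0.0, 'grip_width': 0.08690027198057375}
```

View pics/a.png

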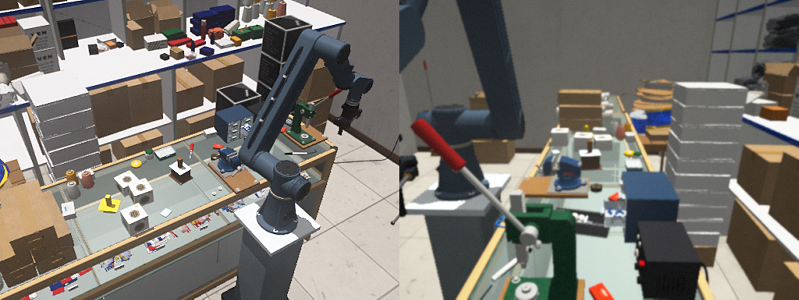

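The combined view shows two tamper candidates. One has a wooden handle over the dark stand at scene pixel (231,215), and the other is a yellow look-alike at (140,260). The bin is at side pixel (238,285), beyond the vise. I choose the wooden one at (231,215) and will check it in a close crop.

```bash
python3 - <<'E'
from h import *
a=cam('scene');b=cam('side')
A=cv2.resize(a['image'][160:290,110:310],None,fx=2,fy=2,interpolation=cv2.INTER_CUBIC)
B=cv2.resize(b['image'][150:320,190:310],(400,566),interpolation=cv2.INTER_CUBIC)
A=np.vstack([A,np.zeros((306,400,3),np.uint8)])
save('b',np.hstack([A,B]))
W=cloud(b);
# tall things in work region, height map side
m=(W[...,2]>0.06)&(W[...,0]>0.3)&(W[...,0]<0.85)&(W[...,1]>-0.45)&(W[...,1]<0.45)
for W in (cloud(a),W):
  for y in np.arange(-.45,.45,.05):
    m=(W[...,0]>0.3)&(W[...,0]<0.75)&(abs(W[...,1]-y)<.025)
    if m.any(): 
        k=W[m]; i=np.nanargmax(k[:,2]); print(round(y,2),np.round(k[i],3),m.sum())
E
```

```text
-0.45 [ 0.746 -0.456  0.12 ] 325
-0.4 [ 0.734 -0.394  0.122] 363
-0.35 [ 0.635 -0.326  0.158] 249
-0.3 [ 0.727 -0.298  0.157] 278
-0.25 [ 0.749 -0.234  0.159] 458
-0.2 [ 0.742 -0.217  0.157] 529
-0.15 [ 0.723 -0.138  0.159] 802
-0.1 [ 0.746 -0.077  0.041] 373
-0.05 [ 0.421 -0.025  0.139] 444
-0.0 [ 0.402 -0.016  0.145] 909
0.05 [0.355 0.028 0.147] 1133
0.1 [0.401 0.077 0.043] 1003
0.15 [0.629 0.141 0.015] 869
0.2 [0.499 0.223 0.069] 677
0.25 [0.512 0.264 0.139] 954
0.3 [0.506 0.277 0.143] 1233
0.35 [0.746 0.361 0.054] 1042
0.4 [0.72  0.421 0.02 ] 1022
-0.45 [ 0.696 -0.46   0.116] 3346
-0.4 [ 0.698 -0.424  0.116] 2337
-0.35 [ 0.69  -0.343  0.153] 3503
-0.3 [ 0.717 -0.324  0.153] 1822
-0.25 [ 0.724 -0.231  0.153] 1526
-0.2 [ 0.742 -0.2    0.153] 490
-0.15 [ 0.692 -0.17   0.152] 501
-0.1 [ 0.472 -0.077  0.028] 1259
-0.05 [ 0.415 -0.029  0.142] 1805
-0.0 [ 0.415 -0.012  0.142] 1281
0.05 [0.404 0.026 0.141] 437
0.1 [0.355 0.076 0.023] 271
0.15 [0.641 0.131 0.01 ] 296
0.2 [0.504 0.222 0.074] 558
0.25 [0.517 0.26  0.137] 733
0.3 [0.465 0.286 0.075] 248
0.35 [0.748 0.336 0.049] 202
0.4 [0.743 0.424 0.017] 280
```

View pics/b.png

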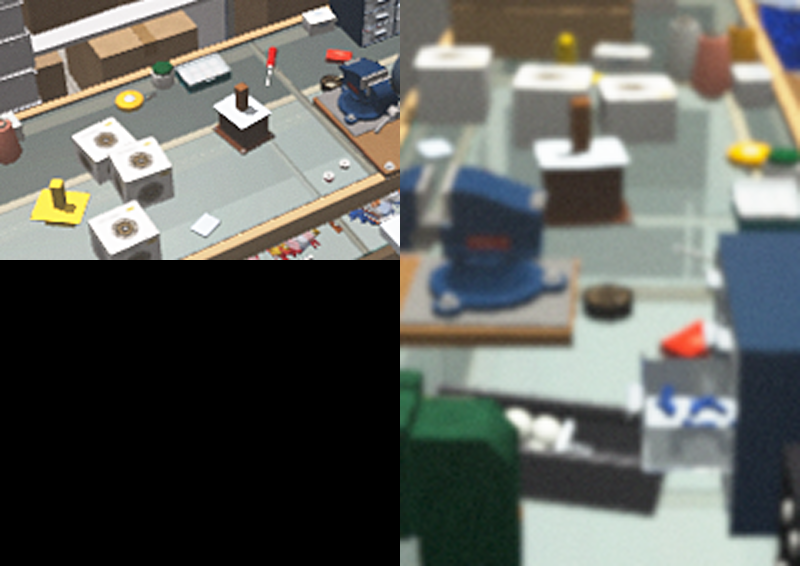

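The crop confirms the wooden-handled tamper with white plate on the dark stand at crop pixel (241,110). The yellow one is separate, at (58,200). In the side view the beads show at (530,425) inside the dark bin, with a green press next to its near-robot end. I'll check the obstacles around the bin next.

```bash
cat >> h.py <<'E'
from scipy.spatial.transform import Rotation as Ro
def rows(target,yaw=None,step=55):
    """tool-frame total shift (mm) to world TCP target, keep-down; yaw=world angle (deg) of tool x"""
    o=robot.get_obs(); R=Ro.from_quat(o['tool_rot']).as_matrix(); d=R.T@(np.array(target)-o['position'])*1000
    s='shift %s n=%d'%(np.round(d,1),int(np.ceil(np.linalg.norm(d)/step)))
    if yaw is not None:
        y=np.radians(yaw); T=np.array([[np.cos(y),np.sin(y),0],[np.sin(y),-np.cos(y),0],[0,0,-1]])
        s+=' rotvec deg %s'%np.round(np.degrees(Ro.from_matrix(R.T@T).as_rotvec()),2)
    print(s)
def st():
    o=robot.get_obs(); R=Ro.from_quat(o['tool_rot']).as_matrix()
    print('t',round(o['time'],2),'p',np.round(o['position'],4),'yaw',round(np.degrees(np.arctan2(R[1,0],R[0,0])),2),'z',np.round(R[:,2],4),'F',np.round(o['ft_force'],2),'M',np.round(o['moment'],2),'grip',round(o['grip_width'],4),round(o['grip_force'],1),'q',np.round(o['q'],2))
E
python3 - <<'E'
from h import *
np.set_printoptions(precision=2,suppress=True,linewidth=200)
H=np.full((12,16),-1.)
for n in('side','scene'):
    W=cloud(cam(n)).reshape(-1,3)
    W=W[~np.isnan(W[:,0])]
    i=((W[:,0]-.2)/.05).astype(int); j=((W[:,1]+.6)/.05).astype(int)
    m=(W[:,0]>.2)&(i<12)&(W[:,1]>-.6)&(j<16)&(W[:,2]<.6)
    np.maximum.at(H,(i[m],j[m]),W[m,2])
print('cols y from',-.6); print(H)
save('c',cam('wrist')['image'])
rows([.5,-.27,.42],None); st()
E
```

```text
cols y from -0.6
[[ 0.58  0.6   0.6   0.6   0.01  0.01  0.01  0.6   0.56  0.6   0.6   0.55  0.47  0.39  0.01  0.01]
 [ 0.43  0.01  0.02  0.01  0.01  0.01  0.01  0.6   0.6   0.6   0.6   0.52  0.45  0.35  0.01  0.02]
 [ 0.4   0.03  0.03  0.02  0.01  0.01 -0.21 -0.18 -0.22  0.    0.14  0.13  0.14  0.06  0.01  0.01]
 [ 0.33  0.27  0.03  0.01  0.02  0.   -0.21 -0.21 -0.22  0.01  0.04  0.14  0.15  0.04  0.01  0.01]
 [ 0.29  0.25  0.03  0.01  0.01  0.01 -1.    0.05 -0.    0.    0.04  0.15  0.15  0.05  0.01  0.01]
 [ 0.25  0.25  0.02  0.01  0.01  0.04  0.05  0.05  0.    0.    0.04  0.13  0.13  0.04  0.01  0.01]
 [ 0.24  0.23  0.03  0.    0.    0.05  0.05  0.05  0.    0.01  0.03  0.04  0.11  0.03  0.01  0.  ]
 [ 0.02  0.02  0.    0.    0.    0.1   0.1   0.1   0.01  0.01  0.    0.02  0.03  0.01  0.01  0.01]
 [ 0.01  0.    0.    0.    0.    0.16  0.16  0.15  0.16  0.16  0.02  0.02  0.01  0.01  0.01  0.01]
 [ 0.08  0.12  0.12  0.12  0.12  0.15  0.16  0.16  0.16  0.16  0.02  0.02  0.01  0.02  0.02  0.01]
 [ 0.09  0.12  0.12  0.12  0.12  0.16  0.16  0.16  0.16  0.16  0.04  0.    0.01  0.02  0.01  0.03]
 [ 0.08  0.12  0.12  0.12  0.12  0.16  0.16  0.16  0.16  0.16  0.04  0.01  0.01  0.01  0.01  0.03]]
shift [ 403.2 -224.6 -127.8] n=9
t 1.25 p [ 0.18 -0.6   0.29] yaw 16.43 z [ 0.  0. -1.] F [-0.01  0.14 -0.25] M [-0.01  0.02  0.02] grip 0.087 0.0 q [-1.46  0.53  1.43  0.    1.18 -0.18]
```

View pics/c.png

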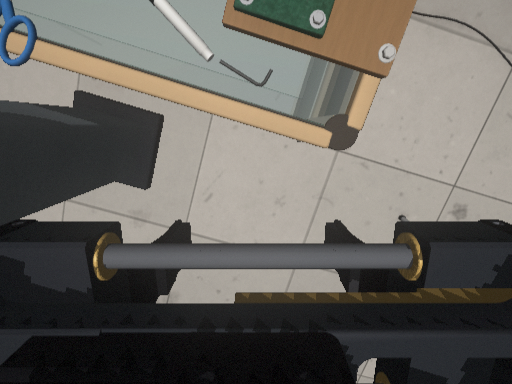

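send_rows:
  deltas: "0 0 -50 0 0 0 1;0 0 -50 0 0 0 1;0 0 -50 0 0 0 1;0 0 -50 0 0 0 1;50 -28 0 0 0 0 1;50 -28 0 0 0 0 1;50 -28 0 0 0 0 1;50 -28 0 0 0 0 1;50 -28 0 0 0 0 1;50 -28 18 0 0 0 1"

```text
time: 2.5
position: [0.4185, -0.3524, 0.4757]
tool_rot: [0.99, 0.143, 0.001, 0.002]
ft_force: [0.3, -0.2, -1.1]
grip_width: 0.087
grip_force: 0.0
```

send_rows:
  deltas: "50 -28 30 0 0 0 1;50 -28 30 0 0 0 1;0 0 0 0 0 0 1;0 0 0 0 0 0 1"

```text
time: 3.0
position: [0.4945, -0.2744, 0.4165]
tool_rot: [0.99, 0.143, -0.0, 0.0]
ft_force: [-0.3, -0.3, 0.6]
grip_width: 0.0872
grip_force: 0.0
```

```bash
python3 - <<'E'
from h import *
np.set_printoptions(precision=3,suppress=True,linewidth=200)
st(); c=cam('wrist'); W=cloud(c)
print('campos',-c['R'].T@c['t'],'fwd',c['R'][2])
np.savez('w1.npz',W=W,im=c['image'])
for th in ['bin_floor','divider','bead_6']:
  for r in robot.cut_out('wrist',th)[:8]:
    p=W[r['region']]; print(th,round(r['p'],2),np.round(r['box']),np.nanmedian(p,0),np.nanmax(p,0))
save('d',c['image'])
E
```

```text
t 3.0 p [ 0.494 -0.274  0.416] yaw 16.47 z [-0.    -0.001 -1.   ] F [-0.29 -0.31  0.63] M [-0.02 -0.02  0.01] grip 0.0872 0.0 q [-0.7   0.33  1.42 -0.    1.4   0.58]
campos [ 0.561 -0.253  0.509] fwd [-0.245 -0.073 -0.967]
bin_floor 0.61 [211. 109. 291. 213.] [ 0.529 -0.266  0.01 ] [ 0.586 -0.203  0.085]
divider 0.74 [248. 132. 276. 157.] [ 0.531 -0.267  0.008] [ 0.545 -0.236  0.031]
bead_6 0.74 [254. 152. 272. 167.] [ 0.506 -0.277  0.031] [ 0.518 -0.264  0.035]
bead_6 0.72 [217. 176. 232. 193.] [ 0.439 -0.229  0.03 ] [ 0.453 -0.215  0.042]
bead_6 0.72 [239. 145. 256. 163.] [ 0.511 -0.245  0.03 ] [ 0.526 -0.23   0.041]
bead_6 0.63 [248. 172. 262. 186.] [ 0.466 -0.272  0.031] [ 0.478 -0.257  0.043]
bead_6 0.61 [228. 179. 247. 194.] [ 0.454 -0.25   0.048] [ 0.466 -0.235  0.054]
bead_6 0.59 [239. 191. 251. 202.] [ 0.432 -0.267  0.031] [ 0.445 -0.252  0.036]
bead_6 0.54 [228. 164. 240. 179.] [ 0.473 -0.235  0.031] [ 0.486 -0.224  0.035]
bead_6 0.49 [240. 157. 256. 175.] [ 0.489 -0.258  0.045] [ 0.502 -0.243  0.05 ]
```

View pics/d.png

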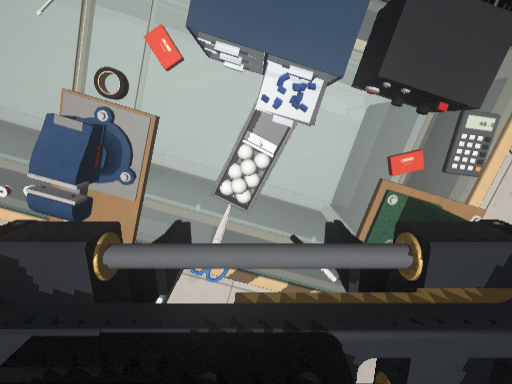

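The wrist picture shows the bin tilted at (255,160) with 8 white beads at its lower end and the silver divider at (262,143). A drawer with blue parts is at (293,95), just past its far end. Next I fit the bin pose.

```bash
python3 - <<'E'
from h import *
from scipy.optimize import minimize
np.set_printoptions(precision=4,suppress=True,linewidth=200)
d=np.load('w1.npz'); W=d['W']; im=d['im'].astype(int)
m=(W[...,2]>.041)&(W[...,2]<.053)&(abs(W[...,0]-.52)<.13)&(abs(W[...,1]+.265)<.1)&(im.max(-1)<120)
P=W[m]; print(len(P), P.min(0),P.max(0))
def res(q):
    x,y,a=q; c,s=np.cos(a),np.sin(a); u=(P[:,0]-x)*c+(P[:,1]-y)*s; v=-(P[:,0]-x)*s+(P[:,1]-y)*c
    # dist to centreline rect 185x69
    dx=abs(u)-.0925; dy=abs(v)-.0345
    r=np.where((dx<0)&(dy<0),np.minimum(-dx,-dy),np.hypot(np.maximum(dx,0),np.maximum(dy,0)))
    return np.minimum(np.maximum(r-.0025,0),.008)
best=min((minimize(lambda q:np.sum(res(q)**2),[x,y,a],method='Nelder-Mead',options=dict(xatol=1e-5,fatol=1e-10,maxiter=2000)) for a in np.radians([-25,-15,-8,0,8]) for x in(.51,.53) for y in (-.26,-.275)),key=lambda r:r.fun)
x,y,a=best.x; print(best.x,np.degrees(a),np.sqrt(best.fun/len(P)))
c,s=np.cos(a),np.sin(a)
B=W[(W[...,2]>.025)&(W[...,2]<.075)&(im.min(-1)>140)]
for p in [(.439,-.229),(.432,-.267),(.473,-.235),(.466,-.272),(.511,-.245),(.506,-.277),(.454,-.25),(.489,-.258)]:
    q=np.array(p)-[x,y]; uv=np.array([q[0]*c+q[1]*s,-q[0]*s+q[1]*c]); k=B[np.hypot(*(B[:,:2]-p).T)<.008]
    print(uv*1000, 'top',np.percentile(k[:,2],90) if len(k) else None)
cc=cam('wrist'); I=cc['image'].copy()
for u in((-.095,-.037),(.095,-.037),(.095,.037),(-.095,.037),(.008,0)):
    p=proj(cc,[x+u[0]*c-u[1]*s,y+u[0]*s+u[1]*c,.046]); cv2.circle(I,tuple(np.round(p*4).astype(int)),3,(255,0,0),-1,shift=2)
save('e',I[80:230,180:340],3.5)
E
```

```text
199 [ 0.4079 -0.3064  0.041 ] [ 0.6493 -0.2024  0.0525]
[ 0.5082 -0.2617 -0.1886] -10.80688750927531 0.0021227816665193074
[-74.1389  19.1326] top 0.03456933130369954
[-73.8898 -19.5059] top 0.03456891807681751
[-39.6169  19.614 ] top 0.034557665169586804
[-39.5553 -18.0423] top 0.03487873383372383
[-0.4159 16.9163] top 0.03458161112368072
[  0.6728 -15.4536] top 0.03464746340567885
[-55.4675   1.3175] top 0.05254072585219933
[-19.5882   0.0219] top 0.04950678692005314
```

View pics/e.png

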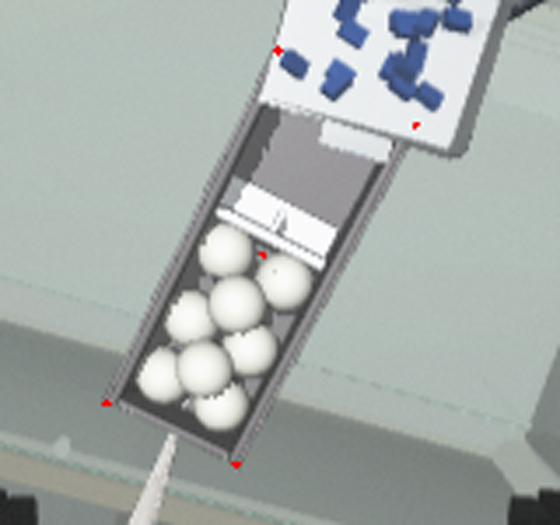

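```bash
python3 - <<'E'
from h import *
d=np.load('w1.npz'); W=d['W'].reshape(-1,3)
a=np.radians(-10.8);c,s=np.cos(a),np.sin(a); x,y=.5082,-.2617
u=(W[:,0]-x)*c+(W[:,1]-y)*s; v=-(W[:,0]-x)*s+(W[:,1]-y)*c
for lo,hi in((.06,.09),(.09,.12),(.12,.2)):
  m=(W[:,2]>lo)&(W[:,2]<hi)&(abs(v)<.15)&(u>0)&(u<.3)
  print(lo,np.round(np.percentile(u[m],[0,2,10]),3) if m.sum() else 0,m.sum())
rows([.48,.265,.42],0)
E
```

```text
0.06 [0.066 0.072 0.088] 2217
0.09 [0.073 0.116 0.188] 5225
0.12 [0.108 0.115 0.127] 10378
shift [ 138.5 -522.6   -3.5] n=10 rotvec deg [ 0.08 -0.06 16.31]
```

send_rows:
  deltas: "14 -52 0 0 0 0 1;14 -52 0 0 0 0 1;14 -52 0 0 0 0 1;14 -52 0 0 0 0 1;14 -52 0 0 0 0 1;14 -52 0 0 0 0 1;14 -52 0 0 0 0 1;14 -52 0 0 0 0 1;14 -52 0 0 0 0 1;14 -52 0 0 0 0 1"

```text
time: 4.5
position: [0.4819, 0.2651, 0.417]
tool_rot: [0.99, 0.142, 0.001, -0.0]
ft_force: [1.3, -0.3, -0.3]
grip_width: 0.0869
grip_force: 0.0
```

send_rows:
  deltas: "0 0 0 0 0 8 1;0 0 0 0 0 8 1;0 0 0 0 0 0 1;0 0 0 0 0 0 1"

```text
time: 5.0
position: [0.4819, 0.2636, 0.4166]
tool_rot: [1.0, 0.004, 0.0, -0.0]
ft_force: [-0.3, -0.4, -0.4]
grip_width: 0.0868
grip_force: 0.0
```

```bash
python3 - <<'E'
from h import *
np.set_printoptions(precision=4,suppress=True,linewidth=200)
st(); c=cam('wrist'); W=cloud(c); np.savez('w2.npz',W=W,im=c['image'])
for th in ['tamper','stand_rim']:
  for r in robot.cut_out('wrist',th)[:3]:
    p=W[r['region']]; print(th,round(r['p'],2),np.round(r['box']),np.nanmedian(p,0),np.nanmax(p,0))
def rect(m,name):
    P=W[m]; r=cv2.minAreaRect((P[:,:2]*1000).astype(np.float32)); print(name,m.sum(),r,np.median(P[:,2]))
near=(abs(W[...,0]-.515)<.1)&(abs(W[...,1]-.26)<.1)
im=c['image'].astype(int)
rect(near&(W[...,2]>.068)&(W[...,2]<.082)&(im.min(-1)>120),'plate')
rect(near&(W[...,2]>.128)&(W[...,2]<.155),'top')
save('f',c['image'])
E
```

```text
t 5.0 p [0.4819 0.2636 0.4166] yaw 0.48 z [ 0.0005  0.0002 -1.    ] F [-0.29 -0.39 -0.38] M [-0.03  0.02  0.06] grip 0.0868 0.0 q [0.3  0.3  1.45 0.   1.39 1.86]
tamper 0.57 [225. 112. 286. 180.] [0.5247 0.2679 0.0737] [0.5774 0.3219 0.1396]
stand_rim 0.61 [225. 105. 287. 164.] [0.5586 0.2251 0.0036] [0.5845 0.3193 0.0719]
plate 2892 ((520.904052734375, 268.1430969238281), (99.82520294189453, 81.59722137451172), 10.583961486816406) 0.07354014972459551
top 293 ((521.0878295898438, 268.02978515625), (23.69908905029297, 23.82721519470215), 11.996041297912598) 0.13721300783238854
```

View pics/f.png

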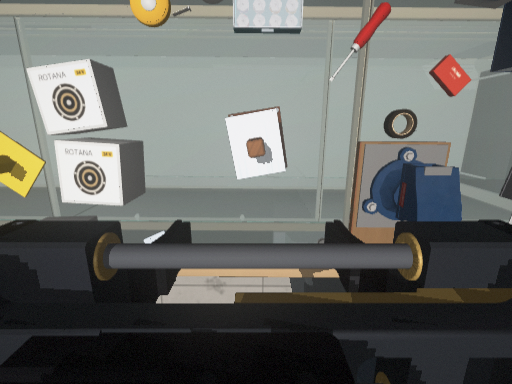

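The tamper plate at pixel (256,143) is cleanly fitted: centre (0.521, 0.268), yaw 10.6°. The yellow look-alike at (15,165) is separate.

```bash
python3 -c "
from h import *
rows([.521,.268,.166],10.6)"
```

```text
shift [ 39.2  -3.9 250.4] n=5 rotvec deg [ -0.    -0.02 -10.16]
```

send_rows:
  deltas: "39 -4 0 0 0 -10.1 1;0 0 0 0 0 0 1;0 0 60 0 0 0 1;0 0 60 0 0 0 1;0 0 60 0 0 0 1;0 0 30 0 0 0 1;0 0 20 0 0 0 1;0 0 0 0 0 0 1;0 0 0 0 0 0 1"

```text
time: 6.28
position: [0.5209, 0.2686, 0.1872]
tool_rot: [0.996, 0.092, 0.001, -0.0]
ft_force: [0.3, -0.0, -0.1]
grip_width: 0.087
grip_force: 0.0
```

```bash
python3 -c "
from h import *
st(); rows([.521,.268,.166],10.6)"
```

```text
t 6.28 p [0.5209 0.2686 0.1872] yaw 10.52 z [ 1.4e-03  4.0e-04 -1.0e+00] F [ 0.34 -0.04 -0.1 ] M [ 0.06 -0.01 -0.03] grip 0.087 0.0 q [0.29 0.61 1.63 0.   0.9  1.67]
shift [-0.1  0.6 21.2] n=1 rotvec deg [-0.01 -0.08 -0.08]
```

send_rows:
  deltas: "0 0 21 0 0 0 1;0 0 0 0 0 0 1;0 0 0 0 0 0 0;0 0 0 0 0 0 0;0 0 0 0 0 0 0;0 0 0 0 0 0 0;0 0 0 0 0 0 0;0 0 0 0 0 0 0"
  newtons: 55

```text
time: 7.28
position: [0.5206, 0.2685, 0.1652]
tool_rot: [0.996, 0.092, -0.0, 0.0]
ft_force: [0.1, 0.6, 1.1]
grip_width: 0.0352
grip_force: 0.0
```

```bash
python3 -c "
from h import *
st()"
```

```text
t 7.28 p [0.5206 0.2685 0.1652] yaw 10.53 z [-1.e-04 -0.e+00 -1.e+00] F [0.14 0.64 1.06] M [-0.01  0.06 -0.03] grip 0.0352 0.0 q [0.29 0.65 1.64 0.   0.86 1.67]
```

send_rows:
  deltas: "0 0 0 0 0 0 0;0 0 0 0 0 0 0;0 0 0 0 0 0 0;0 0 0 0 0 0 0;0 0 0 0 0 0 0"

```text
time: 7.9
position: [0.5206, 0.2683, 0.1652]
tool_rot: [0.996, 0.092, -0.0, 0.0]
ft_force: [0.3, -2.0, 0.5]
grip_width: 0.0237
grip_force: 55.0
```

```bash
python3 -c "
from h import *
st()"
```

```text
t 7.9 p [0.5206 0.2683 0.1652] yaw 10.53 z [-1.e-04 -2.e-04 -1.e+00] F [ 0.27 -2.05  0.46] M [-0.37 -0.04  0.  ] grip 0.0237 55.0 q [ 0.29  0.65  1.64 -0.    0.86  1.67]
```

send_rows:
  deltas: "0 0 -15 0 0 0 0;0 0 -30 0 0 0 0;0 0 -45 0 0 0 0;0 0 -45 0 0 0 0;0 0 -45 0 0 0 0;0 0 -45 0 0 0 0;0 0 -40 0 0 0 0;0 0 0 0 0 0 0"

```text
time: 8.9
position: [0.5214, 0.2692, 0.4347]
tool_rot: [0.996, 0.092, 0.004, -0.001]
ft_force: [0.8, 0.2, -3.2]
grip_width: 0.0237
grip_force: 55.0
```

```bash
python3 -c "
from h import *
st()
rows([.5003,-.2602,.43],-10.8,50)
for n in ('side','scene'):
  c=cam(n);W=cloud(c)
  for r in robot.cut_out(n,'tamper')[:2]:
    p=W[r['region']]; p=p[np.hypot(p[:,0]-.52,p[:,1]-.27)<.07]; print(n,r['p'],np.round(r['box']), np.round(np.nanpercentile(p[:,2],[0,2,5,50,98]),3) if len(p) else 0)
  p=W[(np.hypot(W[...,0]-.52,W[...,1]-.27)<.05)]; p=p[(p[:,2]>.2)&(p[:,2]<.5)]
  print(np.histogram(p[:,2],np.arange(.2,.45,.01)))
"
```

```text
t 8.9 p [0.5214 0.2692 0.4347] yaw 10.56 z [ 0.0087  0.0034 -1.    ] F [ 0.76  0.19 -3.21] M [-0.01  0.02 -0.04] grip 0.0237 55.0 q [0.29 0.34 1.34 0.   1.45 1.67]
shift [-117.8  516.6    2.7] n=11 rotvec deg [-0.19 -0.5  21.36]
side 0.65 [232. 122. 257. 141.] [0.295 0.296 0.297 0.339 0.36 ]
side 0.56 [233. 162. 241. 170.] 0
(array([ 0,  0,  0,  0,  0,  0,  0,  0,  0, 25, 75,  9, 11, 19, 85, 21, 17,
       23, 24, 24, 19, 26, 24,  1]), array([0.2 , 0.21, 0.22, 0.23, 0.24, 0.25, 0.26, 0.27, 0.28, 0.29, 0.3 ,
       0.31, 0.32, 0.33, 0.34, 0.35, 0.36, 0.37, 0.38, 0.39, 0.4 , 0.41,
       0.42, 0.43, 0.44]))
scene 0.65 [214. 150. 244. 179.] [0.29  0.294 0.298 0.336 0.395]
scene 0.61 [123. 248. 152. 273.] 0
(array([  0,   0,   0,   0,   0,   0,   0,   0,   3,  31,  40,   1,   7,
       176,  24,  17,  22,  26,  24,  29,  28,   8,   9,  22]), array([0.2 , 0.21, 0.22, 0.23, 0.24, 0.25, 0.26, 0.27, 0.28, 0.29, 0.3 ,
       0.31, 0.32, 0.33, 0.34, 0.35, 0.36, 0.37, 0.38, 0.39, 0.4 , 0.41,
       0.42, 0.43, 0.44]))
```

send_rows:
  deltas: "-11 47 0 0 0 0 0;-11 47 0 0 0 0 0;-11 47 0 0 0 0 0;-11 47 0 0 0 0 0;-11 47 0 0 0 0 0;-11 47 0 0 0 0 0;-11 47 0 0 0 0 0;-11 47 0 0 0 0 0;-11 47 0 0 0 0 0;-11 47 0 0 0 0 0"

```text
time: 10.35
position: [0.4975, -0.2149, 0.4281]
tool_rot: [0.996, 0.092, -0.002, -0.002]
ft_force: [0.9, 0.4, -3.2]
grip_width: 0.0233
grip_force: 55.0
```

send_rows:
  deltas: "-8 47 0 0 0 0 0;0 0 0 0 0 7.1 0;0 0 0 0 0 7.1 0;0 0 0 0 0 7.1 0;0 0 40 0 0 0 0;0 0 50 0 0 0 0;0 0 50 0 0 0 0;0 0 30 0 0 0 0;0 0 0 0 0 0 0;0 0 0 0 0 0 0"

```text
time: 11.6
position: [0.4995, -0.2617, 0.2606]
tool_rot: [0.996, -0.094, 0.0, 0.0]
ft_force: [-0.3, 0.0, -2.8]
grip_width: 0.0236
grip_force: 55.0
```

```bash
python3 -c "
from h import *
st()
rows([.5003,-.2602,.2],-10.8,50)
c=cam('wrist'); W=cloud(c); I=c['image']
a=np.radians(-10.8);co,s=np.cos(a),np.sin(a)
for u in((-.095,-.037),(.095,-.037),(.095,.037),(-.095,.037)):
    p=proj(c,[.5082+u[0]*co-u[1]*s,-.2617+u[0]*s+u[1]*co,.046]); print(np.round(p))
save('g',I)
"
```

```text
t 11.6 p [ 0.4995 -0.2617  0.2606] yaw -10.77 z [ 5.e-04 -3.e-04 -1.e+00] F [-0.33  0.02 -2.79] M [-0.01 -0.    0.01] grip 0.0236 55.0 q [-0.68  0.49  1.62  0.    1.03  1.08]
shift [ 0.5 -1.7 60.6] n=2 rotvec deg [ 0.01 -0.03  0.03]
[286. 253.]
[292.  92.]
[223.  92.]
[227. 253.]
```

View pics/g.png

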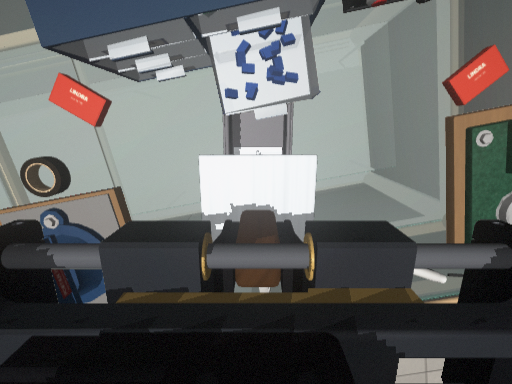

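The picture shows the tamper (plate at (258,185)) square over the bin, whose walls are at columns 223 and 292, matching the fit. Now I descend and feel for the beads.

send_rows:
  deltas: "0.5 -1.5 30 0 0 0 0;0 0 20 0 0 0 0;0 0 10 0 0 0 0;0 0 0 0 0 0 0;0 0 0 0 0 0 0"

```text
time: 12.28
position: [0.5005, -0.2605, 0.2015]
tool_rot: [0.996, -0.094, 0.001, 0.001]
ft_force: [1.2, 0.7, -1.2]
grip_width: 0.0239
grip_force: 55.0
```

```bash
python3 -c "
from h import *
st()
rows([.5003,-.2602,.2],-10.8,50)"
```

```text
t 12.28 p [ 0.5005 -0.2605  0.2015] yaw -10.76 z [ 0.002  -0.0016 -1.    ] F [ 1.22  0.67 -1.23] M [0.04 0.06 0.04] grip 0.0239 55.0 q [-0.68  0.57  1.67  0.    0.9   1.08]
shift [-0.3 -0.3  1.5] n=1 rotvec deg [ 0.07 -0.13  0.04]
```

send_rows:
  deltas: "0 0 1.5 0 0 0 0;0 0 1.5 0 0 0 0;0 0 0 0 0 0 0"

```text
time: 12.65
position: [0.4998, -0.26, 0.1973]
tool_rot: [0.996, -0.094, -0.0, -0.0]
ft_force: [-0.1, 0.7, -2.7]
grip_width: 0.024
grip_force: 55.0
```

send_rows:
  deltas: "0 0 1 0 0 0 0;0 0 1 0 0 0 0;0 0 0 0 0 0 0"

```text
time: 13.02
position: [0.4998, -0.26, 0.1951]
tool_rot: [0.996, -0.094, -0.0, -0.0]
ft_force: [-0.2, -0.4, -2.7]
grip_width: 0.0238
grip_force: 55.0
```

send_rows:
  deltas: "0 0 1 0 0 0 0;0 0 1 0 0 0 0;0 0 0 0 0 0 0"

```text
time: 13.4
position: [0.4998, -0.26, 0.1932]
tool_rot: [0.996, -0.094, -0.0, -0.0]
ft_force: [0.3, 0.0, -3.3]
grip_width: 0.0237
grip_force: 55.0
```

send_rows:
  deltas: "0 0 1 0 0 0 0;0 0 1 0 0 0 0;0 0 0 0 0 0 0"

```text
time: 13.78
position: [0.4998, -0.26, 0.1911]
tool_rot: [0.996, -0.094, -0.0, -0.0]
ft_force: [-0.7, -1.4, -2.6]
grip_width: 0.0237
grip_force: 55.0
```

send_rows:
  deltas: "0 0 1 0 0 0 0;0 0 0 0 0 0 0"

```text
time: 14.02
position: [0.4998, -0.26, 0.1902]
tool_rot: [0.996, -0.094, -0.0, -0.0]
ft_force: [-0.6, 0.9, -2.9]
grip_width: 0.0237
grip_force: 55.0
```

send_rows:
  deltas: "0 0 1 0 0 0 0;0 0 0 0 0 0 0"

```text
time: 14.28
position: [0.4998, -0.26, 0.1892]
tool_rot: [0.996, -0.094, -0.0, -0.0]
ft_force: [1.4, -0.6, -2.8]
grip_width: 0.0236
grip_force: 55.0
```

send_rows:
  deltas: "0 0 1 0 0 0 0;0 0 0 0 0 0 0"

```text
time: 14.52
position: [0.4998, -0.26, 0.1882]
tool_rot: [0.996, -0.094, -0.0, -0.0]
ft_force: [0.0, -0.3, -2.7]
grip_width: 0.0238
grip_force: 55.0
```

send_rows:
  deltas: "0 0 1 0 0 0 0;0 0 0 0 0 0 0"

```text
time: 14.78
position: [0.4998, -0.26, 0.1872]
tool_rot: [0.996, -0.094, 0.0, 0.0]
ft_force: [0.6, -1.0, -2.0]
grip_width: 0.0235
grip_force: 55.0
```

send_rows:
  deltas: "0 0 1 0 0 0 0;0 0 0 0 0 0 0"

```text
time: 15.02
position: [0.4998, -0.26, 0.1862]
tool_rot: [0.996, -0.094, -0.0, -0.0]
ft_force: [0.2, -0.1, -2.2]
grip_width: 0.0238
grip_force: 55.0
```

```bash
python3 -c "
from h import *
st()
c=cam('side');W=cloud(c)
m=(np.hypot(W[...,0]-.5,W[...,1]+.26)<.06)
p=W[m];p=p[(p[:,2]>.03)&(p[:,2]<.25)]
print(np.histogram(p[:,2],np.arange(.03,.2,.01)))
save('h',c['image'][220:320,180:310],6)"
```

```text
t 15.03 p [ 0.4998 -0.26    0.1862] yaw -10.77 z [-0.  0. -1.] F [ 0.23 -0.12 -2.2 ] M [-0.02  0.03 -0.01] grip 0.0238 55.0 q [-0.68  0.59  1.68 -0.    0.87  1.08]
(array([104,  91,  70, 132,   0,   1, 609,  34,  32,  46,  40,  38,   9,
         0,   0,   1]), array([0.03, 0.04, 0.05, 0.06, 0.07, 0.08, 0.09, 0.1 , 0.11, 0.12, 0.13,
       0.14, 0.15, 0.16, 0.17, 0.18, 0.19]))
```

View pics/h.png

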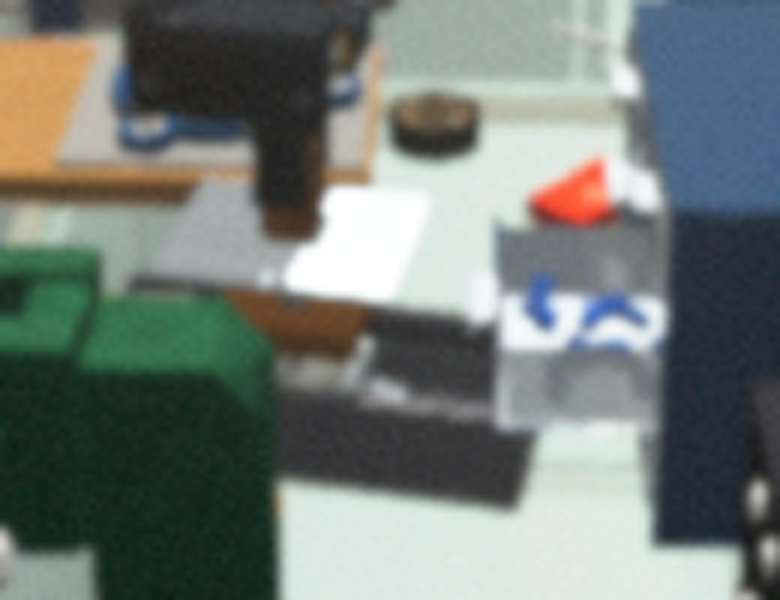

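The view shows the foot above the beads inside the bin walls (foot at (300,320)), about to touch. I continue in 1 mm steps.

send_rows:
  deltas: "0 0 1 0 0 0 0;0 0 0 0 0 0 0"

```text
time: 15.32
position: [0.4998, -0.26, 0.1852]
tool_rot: [0.996, -0.094, -0.0, -0.0]
ft_force: [0.5, -0.1, -1.9]
grip_width: 0.0236
grip_force: 55.0
```

send_rows:
  deltas: "0 0 1 0 0 0 0;0 0 0 0 0 0 0"

```text
time: 15.58
position: [0.4998, -0.26, 0.1841]
tool_rot: [0.996, -0.094, -0.0, -0.0]
ft_force: [-0.0, 0.7, -2.4]
grip_width: 0.0235
grip_force: 55.0
```

send_rows:
  deltas: "0 0 1 0 0 0 0;0 0 0 0 0 0 0"

```text
time: 15.82
position: [0.4999, -0.2601, 0.1833]
tool_rot: [0.996, -0.094, 0.0, 0.0]
ft_force: [0.3, 0.6, -1.8]
grip_width: 0.0237
grip_force: 55.0
```

send_rows:
  deltas: "0 0 1 0 0 0 0;0 0 0 0 0 0 0"

```text
time: 16.08
position: [0.5, -0.2602, 0.1824]
tool_rot: [0.996, -0.094, 0.0, 0.0]
ft_force: [-0.0, -0.6, -0.9]
grip_width: 0.0238
grip_force: 55.0
```

send_rows:
  deltas: "0 0 1 0 0 0 0;0 0 0 0 0 0 0"

```text
time: 16.32
position: [0.4999, -0.2601, 0.1812]
tool_rot: [0.996, -0.094, 0.0, 0.0]
ft_force: [-0.2, 0.3, -1.2]
grip_width: 0.0241
grip_force: 55.0
```

send_rows:
  deltas: "0 0 1 0 0 0 0;0 0 0 0 0 0 0"

```text
time: 16.58
position: [0.4997, -0.26, 0.1801]
tool_rot: [0.996, -0.094, -0.0, -0.0]
ft_force: [-1.0, -0.8, -1.0]
grip_width: 0.0236
grip_force: 55.0
```

```bash
python3 -c "
from h import *
st()"
```

```text
t 16.57 p [ 0.4997 -0.26    0.1801] yaw -10.77 z [-3.e-04  3.e-04 -1.e+00] F [-1.01 -0.78 -0.99] M [ 0.04 -0.05  0.02] grip 0.0236 55.0 q [-0.68  0.6   1.69  0.    0.85  1.08]
```

send_rows:
  deltas: "0 0 1 0 0 0 0;0 0 0 0 0 0 0"

```text
time: 16.82
position: [0.4997, -0.2599, 0.1791]
tool_rot: [0.996, -0.094, -0.0, -0.0]
ft_force: [-0.3, -0.3, -2.0]
grip_width: 0.0236
grip_force: 55.0
```

send_rows:
  deltas: "0 0 1 0 0 0 0;0 0 0 0 0 0 0"

```text
time: 17.08
position: [0.4997, -0.26, 0.1781]
tool_rot: [0.996, -0.094, -0.0, -0.0]
ft_force: [-0.0, -0.8, -2.9]
grip_width: 0.0238
grip_force: 55.0
```

send_rows:
  deltas: "0 0 0.6 0 0 0 0;0 0 0 0 0 0 0"

```text
time: 17.32
position: [0.4998, -0.26, 0.1776]
tool_rot: [0.996, -0.094, -0.0, -0.0]
ft_force: [0.5, 0.3, -2.7]
grip_width: 0.0235
grip_force: 55.0
```

send_rows:
  deltas: "0 0 0.6 0 0 0 0;0 0 0 0 0 0 0"

```text
time: 17.58
position: [0.4998, -0.26, 0.177]
tool_rot: [0.996, -0.094, -0.0, -0.0]
ft_force: [0.3, -0.4, -2.5]
grip_width: 0.0237
grip_force: 55.0
```

send_rows:
  deltas: "0 0 0.5 0 0 0 0;0 0 0 0 0 0 0"

```text
time: 17.82
position: [0.4998, -0.26, 0.1765]
tool_rot: [0.996, -0.094, -0.0, -0.0]
ft_force: [0.7, 0.7, -2.6]
grip_width: 0.0238
grip_force: 55.0
```

```bash
python3 -c "
from h import *
st()
c=cam('wrist');c2=cam('side');W=cloud(c2)
for r in robot.cut_out('side','divider')[:2]: print(r['p'],np.round(r['box']),np.nanmedian(W[r['region']],0))
"
```

```text
t 17.82 p [ 0.4998 -0.26    0.1765] yaw -10.76 z [-1.e-04  1.e-04 -1.e+00] F [ 0.73  0.65 -2.6 ] M [ 0.03 -0.   -0.01] grip 0.0238 55.0 q [-0.68  0.61  1.69 -0.    0.85  1.08]
0.38 [243. 279. 250. 289.] [ 0.53270119 -0.25130243  0.02362796]
```

send_rows:
  deltas: "0 0 0.6 0 0 0 0;0 0 0 0 0 0 0"

```text
time: 18.23
position: [0.4998, -0.26, 0.1759]
tool_rot: [0.996, -0.094, -0.0, -0.0]
ft_force: [0.0, 0.1, -2.8]
grip_width: 0.0237
grip_force: 55.0
```

send_rows:
  deltas: "0 0 0.5 0 0 0 0;0 0 0 0 0 0 0"

```text
time: 18.48
position: [0.4998, -0.26, 0.1754]
tool_rot: [0.996, -0.094, -0.0, -0.0]
ft_force: [0.1, 0.4, -2.3]
grip_width: 0.0242
grip_force: 55.0
```

send_rows:
  deltas: "0 0 0.5 0 0 0 0;0 0 0 0 0 0 0"

```text
time: 18.73
position: [0.4998, -0.26, 0.1749]
tool_rot: [0.996, -0.094, -0.0, -0.0]
ft_force: [1.1, 0.3, -3.3]
grip_width: 0.0233
grip_force: 55.0
```

send_rows:
  deltas: "0 0 0.5 0 0 0 0;0 0 0 0 0 0 0"

```text
time: 18.98
position: [0.4998, -0.26, 0.1744]
tool_rot: [0.996, -0.094, -0.0, -0.0]
ft_force: [0.6, -0.3, -2.8]
grip_width: 0.024
grip_force: 55.0
```

send_rows:
  deltas: "0 0 0.5 0 0 0 0;0 0 0 0 0 0 0"

```text
time: 19.23
position: [0.4998, -0.26, 0.1739]
tool_rot: [0.996, -0.094, -0.0, -0.0]
ft_force: [0.8, 0.2, -2.9]
grip_width: 0.0238
grip_force: 55.0
```

send_rows:
  deltas: "0 0 0.5 0 0 0 0;0 0 0 0 0 0 0"

```text
time: 19.48
position: [0.4998, -0.26, 0.1734]
tool_rot: [0.996, -0.094, -0.0, 0.0]
ft_force: [0.4, -0.3, -2.4]
grip_width: 0.0239
grip_force: 55.0
```

send_rows:
  deltas: "0 0 0.5 0 0 0 0;0 0 0 0 0 0 0"

```text
time: 19.73
position: [0.4998, -0.26, 0.1729]
tool_rot: [0.996, -0.094, -0.0, -0.0]
ft_force: [0.1, 1.2, -3.2]
grip_width: 0.0237
grip_force: 55.0
```

send_rows:
  deltas: "0 0 0.5 0 0 0 0;0 0 0 0 0 0 0"

```text
time: 19.98
position: [0.4999, -0.2601, 0.1726]
tool_rot: [0.996, -0.094, 0.0, 0.0]
ft_force: [0.4, -0.6, -1.5]
grip_width: 0.0234
grip_force: 55.0
```

send_rows:
  deltas: "0 0 0.5 0 0 0 0;0 0 0 0 0 0 0"

```text
time: 20.23
position: [0.5, -0.2601, 0.1724]
tool_rot: [0.996, -0.094, 0.0, 0.0]
ft_force: [-0.3, 0.2, 1.7]
grip_width: 0.0238
grip_force: 55.0
```

send_rows:
  deltas: "0 0 -12 0 0 0 0;0 0 -12 0 0 0 0;-23 0 0 0 0 0 0;-23 0 0 0 0 0 0;0 0 0 0 0 0 0;0 0 0 0 0 0 0"

```text
time: 20.98
position: [0.4558, -0.2523, 0.1967]
tool_rot: [0.996, -0.094, 0.001, 0.001]
ft_force: [0.4, -0.6, -2.5]
grip_width: 0.0236
grip_force: 55.0
```

```bash
python3 -c "
from h import *
st(); a=np.radians(-10.8); rows([.5082-.054*np.cos(a),-.2617-.054*np.sin(a),.192],-10.8)
c=cam('wrist'); W=cloud(c); im=c['image'].astype(int)
x,y=.5082,-.2617; co,s=np.cos(a),np.sin(a)
u=(W[...,0]-x)*co+(W[...,1]-y)*s; v=-(W[...,0]-x)*s+(W[...,1]-y)*co
m=(abs(v)<.025)&(u>-.01)&(u<.07)&(W[...,2]<.045)&(W[...,2]>.0)
for k in np.arange(-.01,.07,.004):
    q=m&(abs(u-k)<.002)
    if q.any(): print(round(k,3),q.sum(),np.round(np.nanmedian(W[q][:,2]),4),im[q].mean(0).round())
"
```

```text
t 20.98 p [ 0.4558 -0.2523  0.1967] yaw -10.78 z [ 0.0024 -0.0019 -1.    ] F [ 0.39 -0.56 -2.52] M [ 0.    0.02 -0.05] grip 0.0236 55.0 q [-0.72  0.53  1.78  0.    0.82  1.04]
shift [-0.7 -0.6  4.7] n=1 rotvec deg [ 0.08 -0.16  0.02]
-0.01 106 0.0272 [163. 164. 160.]
-0.006 218 0.0285 [173. 173. 169.]
-0.002 204 0.0324 [205. 206. 200.]
0.002 214 0.0328 [212. 212. 208.]
0.006 250 0.0325 [217. 217. 214.]
0.01 217 0.0315 [210. 210. 206.]
0.014 211 0.0281 [180. 181. 176.]
0.018 255 0.0263 [172. 173. 173.]
0.022 211 0.029 [237. 237. 239.]
0.026 202 0.0082 [232. 232. 234.]
0.03 198 0.0081 [235. 236. 237.]
0.034 202 0.0082 [237. 238. 239.]
0.038 201 0.0081 [227. 228. 230.]
0.042 197 0.0046 [142. 139. 142.]
0.046 248 0.0046 [140. 137. 140.]
0.05 207 0.0046 [141. 138. 141.]
0.054 203 0.0046 [140. 138. 140.]
0.058 235 0.0047 [139. 137. 140.]
0.062 224 0.0045 [141. 138. 142.]
0.066 209 0.0046 [139. 136. 140.]
```

send_rows:
  deltas: "0 0 -40 0 0 0 0;-20 0 -35 0 0 0 0;-40 0 0 0 0 0 0;-27 0 0 0 0 0 0;0 0 0 0 0 0 0;0 0 0 0 0 0 0"

```text
time: 21.78
position: [0.3705, -0.2362, 0.2715]
tool_rot: [0.996, -0.094, 0.001, 0.001]
ft_force: [0.2, 0.2, -2.3]
grip_width: 0.024
grip_force: 55.0
```

```bash
cat > beads.py <<'E'
from h import *
import sys
st(); a=np.radians(-10.8); x,y=.5082,-.2617; co,s=np.cos(a),np.sin(a)
c=cam('wrist'); W=cloud(c); im=c['image'].astype(int)
u=(W[...,0]-x)*co+(W[...,1]-y)*s; v=-(W[...,0]-x)*s+(W[...,1]-y)*co
rs=robot.cut_out('wrist','bead_6'); 
for r in rs[:10]:
    g=r['region']&(W[...,2]>.02); i=np.nanpercentile(W[g][:,2],90)
    t=g&(W[...,2]>i-.003); print(round(r['p'],2),'u %.1f v %.1f top %.1f'%(np.median(u[t])*1000,np.median(v[t])*1000,i*1000))
for k in np.arange(0,.07,.003):
    q=(abs(v)<.025)&(abs(u-k)<.0015)&(W[...,2]<.05)
    if q.any(): print(round(k,3),np.round(np.nanmedian(W[q][:,2]),3),end='; ')
lo=[int(np.clip(f(z),0,511)) for f,z in()]
P=np.array([proj(c,[x+U*co-V*s,y+U*s+V*co,.046]) for U in(-.1,.1) for V in(-.04,.04)])
l,t=np.maximum(P.min(0).astype(int)-5,0); r,b=P.max(0).astype(int)+5
save(sys.argv[1],c['image'][t:b,l:r],min(4,560/(b-t),760/(r-l)))
E
python3 beads.py i
```

```text
t 21.77 p [ 0.3705 -0.2362  0.2715] yaw -10.77 z [ 0.0023 -0.002  -1.    ] F [ 0.18  0.2  -2.28] M [ 0.03 -0.    0.03] grip 0.024 55.0 q [-0.82  0.31  1.9   0.    0.92  0.94]
0.92 u 3.1 v 16.5 top 33.8
0.89 u -75.1 v -17.2 top 33.9
0.87 u -45.5 v -17.4 top 34.0
0.72 u -44.7 v 17.2 top 34.0
0.64 u -21.5 v -0.4 top 33.9
0.63 u 3.3 v -17.1 top 33.7
0.59 u -75.1 v 17.3 top 34.4
0.57 u -59.9 v -0.4 top 53.5
0.47 u -143.2 v 0.5 top 232.2
0.0 0.032; 0.003 0.033; 0.006 0.033; 0.009 0.032; 0.012 0.031; 0.015 0.027; 0.018 0.022; 0.021 0.029; 0.024 0.029; 0.027 0.025; 0.03 0.008; 0.033 0.008; 0.036 0.008; 0.039 0.008; 0.042 0.005; 0.045 0.005; 0.048 0.005; 0.051 0.005; 0.054 0.005; 0.057 0.004; 0.06 0.005; 0.063 0.005; 0.066 0.005; 0.069 0.005;
```

View pics/i.png

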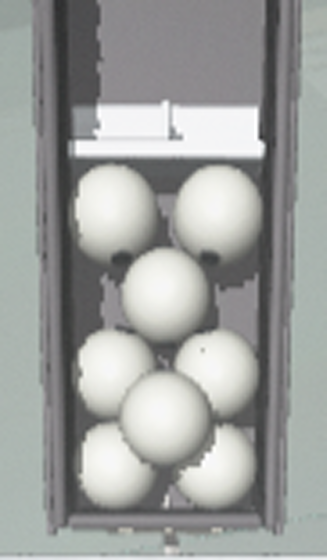

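The picture shows bead 7 bedded at (165,295) between pairs 2 and 3. Only bead 6, at (165,415), is still heaped. Next I press bead 6.

```bash
python3 -c "
from h import *
a=np.radians(-10.8); rows([.5082-.054*np.cos(a),-.2617-.054*np.sin(a),.195],-10.8)"
```

```text
shift [86.  -0.6 76.3] n=3 rotvec deg [ 0.06 -0.1   0.06]
```

send_rows:
  deltas: "43 -0.5 0 0 0 0 0;43 0 0 0 0 0 0;0 0 0 0 0 0 0;0 0 35 0 0 0 0;0 0 25 0 0 0 0;0 0 10 0 0 0 0;0 0 3 0 0 0 0;0 0 0 0 0 0 0;0 0 0 0 0 0 0"

```text
time: 23.0
position: [0.4542, -0.2511, 0.1989]
tool_rot: [0.996, -0.094, 0.001, 0.001]
ft_force: [-0.1, -0.4, -2.7]
grip_width: 0.0235
grip_force: 55.0
```

```bash
python3 -c "
from h import *
st();a=np.radians(-10.8); rows([.5082-.054*np.cos(a),-.2617-.054*np.sin(a),.195],-10.8)"
```

```text
t 23.0 p [ 0.4542 -0.2511  0.1989] yaw -10.77 z [ 0.0015 -0.0013 -1.    ] F [-0.12 -0.41 -2.7 ] M [-0.    0.05 -0.  ] grip 0.0235 55.0 q [-0.72  0.52  1.79  0.    0.83  1.04]
shift [1.  0.2 3.9] n=1 rotvec deg [ 0.06 -0.1   0.03]
```

send_rows:
  deltas: "1 0 1.5 0 0 0 0;0 0 1.5 0 0 0 0;0 0 1 0 0 0 0;0 0 0 0 0 0 0"

```text
time: 23.5
position: [0.4547, -0.2509, 0.1938]
tool_rot: [0.996, -0.094, -0.0, -0.0]
ft_force: [-0.8, 0.2, -2.5]
grip_width: 0.0233
grip_force: 55.0
```

send_rows:
  deltas: "0 0 1 0 0 0 0;0 0 0 0 0 0 0"

```text
time: 23.75
position: [0.4547, -0.2509, 0.1929]
tool_rot: [0.996, -0.094, -0.0, -0.0]
ft_force: [0.2, 0.6, -2.7]
grip_width: 0.0237
grip_force: 55.0
```

send_rows:
  deltas: "0 0 0.7 0 0 0 0;0 0 0 0 0 0 0"

```text
time: 24.0
position: [0.4547, -0.2509, 0.1922]
tool_rot: [0.996, -0.094, -0.0, -0.0]
ft_force: [0.5, 0.3, -1.8]
grip_width: 0.0235
grip_force: 55.0
```

send_rows:
  deltas: "0 0 0.7 0 0 0 0;0 0 0 0 0 0 0"

```text
time: 24.25
position: [0.4548, -0.251, 0.1918]
tool_rot: [0.996, -0.094, 0.0, 0.0]
ft_force: [0.0, 0.2, -0.6]
grip_width: 0.0235
grip_force: 55.0
```

Contact. I press on in small steps.

send_rows:
  deltas: "0 0 0.5 0 0 0 0;0 0 0 0 0 0 0"

```text
time: 24.5
position: [0.4549, -0.2511, 0.1915]
tool_rot: [0.996, -0.094, 0.0, 0.0]
ft_force: [-0.7, 0.2, 2.4]
grip_width: 0.024
grip_force: 55.0
```

send_rows:
  deltas: "0 0 0.5 0 0 0 0;0 0 0 0 0 0 0"

```text
time: 24.75
position: [0.4551, -0.2512, 0.1912]
tool_rot: [0.996, -0.094, 0.001, 0.0]
ft_force: [-1.4, 0.5, 5.4]
grip_width: 0.024
grip_force: 55.0
```

send_rows:
  deltas: "0 0 0.5 0 0 0 0;0 0 0 0 0 0 0"

```text
time: 25.0
position: [0.4552, -0.2513, 0.191]
tool_rot: [0.996, -0.094, 0.001, 0.001]
ft_force: [-0.5, 0.8, 6.4]
grip_width: 0.0234
grip_force: 55.0
```

send_rows:
  deltas: "0 0 0.5 0 0 0 0;0 0 0 0 0 0 0"

```text
time: 25.25
position: [0.4554, -0.2514, 0.1907]
tool_rot: [0.996, -0.094, 0.001, 0.001]
ft_force: [0.9, 0.5, 7.7]
grip_width: 0.0238
grip_force: 55.0
```

send_rows:
  deltas: "0 0 0.5 0 0 0 0;0 0 0 0 0 0 0"

```text
time: 25.5
position: [0.4557, -0.2516, 0.1904]
tool_rot: [0.996, -0.094, 0.001, 0.001]
ft_force: [-0.8, 0.8, 9.1]
grip_width: 0.0232
grip_force: 55.0
```

send_rows:
  deltas: "0 0 0.5 0 0 0 0;0 0 0 0 0 0 0"

```text
time: 25.75
position: [0.4559, -0.2517, 0.1901]
tool_rot: [0.996, -0.094, 0.002, 0.001]
ft_force: [0.7, 2.4, 9.1]
grip_width: 0.0239
grip_force: 55.0
```

send_rows:
  deltas: "0 0 0.5 0 0 0 0;0 0 0 0 0 0 0"

```text
time: 26.0
position: [0.4561, -0.2519, 0.1896]
tool_rot: [0.996, -0.094, 0.002, 0.001]
ft_force: [-0.2, 0.2, 9.1]
grip_width: 0.0235
grip_force: 55.0
```

send_rows:
  deltas: "0 0 0.5 0 0 0 0;0 0 0 0 0 0 0"

```text
time: 26.25
position: [0.4563, -0.252, 0.189]
tool_rot: [0.996, -0.094, 0.002, 0.001]
ft_force: [0.6, 0.1, 6.2]
grip_width: 0.0239
grip_force: 55.0
```

send_rows:
  deltas: "0 0 0.5 0 0 0 0;0 0 0 0 0 0 0"

```text
time: 26.5
position: [0.4561, -0.252, 0.1882]
tool_rot: [0.996, -0.094, 0.002, 0.001]
ft_force: [-0.4, -1.1, 4.4]
grip_width: 0.024
grip_force: 55.0
```

send_rows:
  deltas: "0 0 0.5 0 0 0 0;0 0 0.3 0 0 0 0"

```text
time: 26.75
position: [0.4554, -0.2516, 0.1868]
tool_rot: [0.996, -0.094, 0.001, 0.001]
ft_force: [0.6, 0.4, 3.7]
grip_width: 0.0238
grip_force: 55.0
```

Yielding. I continue gently.

send_rows:
  deltas: "0 0 0.5 0 0 0 0;0 0 0.5 0 0 0 0"

```text
time: 27.0
position: [0.4547, -0.2509, 0.1851]
tool_rot: [0.996, -0.094, -0.0, -0.0]
ft_force: [0.6, 0.5, 2.8]
grip_width: 0.0234
grip_force: 55.0
```

send_rows:
  deltas: "0 0 0.5 0 0 0 0;0 0 0.5 0 0 0 0"

```text
time: 27.25
position: [0.4545, -0.2507, 0.1839]
tool_rot: [0.996, -0.094, -0.0, -0.0]
ft_force: [0.5, -1.0, 0.9]
grip_width: 0.0234
grip_force: 55.0
```

send_rows:
  deltas: "0 0 0.5 0 0 0 0;0 0 0.5 0 0 0 0"

```text
time: 27.5
position: [0.4545, -0.2507, 0.183]
tool_rot: [0.996, -0.094, -0.0, -0.0]
ft_force: [-0.1, -1.2, 0.5]
grip_width: 0.0234
grip_force: 55.0
```

send_rows:
  deltas: "0 0 0.5 0 0 0 0;0 0 0.5 0 0 0 0"

```text
time: 27.75
position: [0.4546, -0.2509, 0.1821]
tool_rot: [0.996, -0.094, -0.0, -0.0]
ft_force: [0.6, 0.5, 0.3]
grip_width: 0.0236
grip_force: 55.0
```

send_rows:
  deltas: "0 0 0.5 0 0 0 0;0 0 0.5 0 0 0 0;0 0 0.5 0 0 0 0;0 0 0.5 0 0 0 0"

```text
time: 28.25
position: [0.4547, -0.2509, 0.1802]
tool_rot: [0.996, -0.094, -0.0, -0.0]
ft_force: [0.3, 0.3, -1.2]
grip_width: 0.0235
grip_force: 55.0
```

send_rows:
  deltas: "0 0 0.5 0 0 0 0;0 0 0.5 0 0 0 0;0 0 0.5 0 0 0 0;0 0 0.5 0 0 0 0"

```text
time: 28.75
position: [0.4547, -0.2509, 0.1782]
tool_rot: [0.996, -0.094, -0.0, -0.0]
ft_force: [0.1, 0.2, -1.1]
grip_width: 0.0239
grip_force: 55.0
```

send_rows:
  deltas: "0 0 0.5 0 0 0 0;0 0 0.5 0 0 0 0;0 0 0.5 0 0 0 0;0 0 0.5 0 0 0 0"

```text
time: 29.25
position: [0.4547, -0.2509, 0.1762]
tool_rot: [0.996, -0.094, -0.0, -0.0]
ft_force: [-0.1, -0.4, -1.8]
grip_width: 0.0241
grip_force: 55.0
```

send_rows:
  deltas: "0 0 0.5 0 0 0 0;0 0 0.5 0 0 0 0;0 0 0.5 0 0 0 0;0 0 0.5 0 0 0 0;0 0 0.5 0 0 0 0;0 0 0 0 0 0 0"

```text
time: 30.0
position: [0.4546, -0.2509, 0.1737]
tool_rot: [0.996, -0.094, -0.0, -0.0]
ft_force: [-0.8, 0.3, -3.0]
grip_width: 0.0236
grip_force: 55.0
```

send_rows:
  deltas: "0 0 0.5 0 0 0 0;0 0 0.5 0 0 0 0;0 0 0 0 0 0 0"

```text
time: 30.38
position: [0.4547, -0.2509, 0.1727]
tool_rot: [0.996, -0.094, -0.0, -0.0]
ft_force: [0.3, 0.7, -3.1]
grip_width: 0.024
grip_force: 55.0
```

send_rows:
  deltas: "0 0 0.5 0 0 0 0;0 0 0 0 0 0 0"

```text
time: 30.62
position: [0.4548, -0.2509, 0.1725]
tool_rot: [0.996, -0.094, 0.0, 0.0]
ft_force: [-0.8, 0.2, 0.6]
grip_width: 0.0236
grip_force: 55.0
```

send_rows:
  deltas: "0 0 -20 0 0 0 0;0 0 -40 0 0 0 0;0 0 -39 0 0 0 0;-43 0 0 0 0 0 0;-43 0 0 0 0 0 0;0 0 0 0 0 0 0;0 0 0 0 0 0 0"

```text
time: 31.5
position: [0.3707, -0.2354, 0.2716]
tool_rot: [0.996, -0.094, 0.001, 0.001]
ft_force: [0.2, -0.5, -2.5]
grip_width: 0.0238
grip_force: 55.0
```

```bash
python3 beads.py j; python3 -c "
from h import *
a=np.radians(-10.8); rows([.5082-.030*np.cos(a),-.2617-.030*np.sin(a),.177],-10.8)"
```

```text
t 31.5 p [ 0.3707 -0.2354  0.2716] yaw -10.8 z [ 0.0015 -0.0013 -1.    ] F [ 0.2  -0.53 -2.49] M [ 0.01 -0.03  0.01] grip 0.0238 55.0 q [-0.82  0.31  1.9   0.    0.92  0.94]
0.97 u -75.3 v 17.3 top 33.8
0.96 u 21.9 v 17.0 top 33.8
0.91 u -27.1 v -16.8 top 33.9
0.89 u 21.7 v -17.1 top 33.8
0.86 u -2.6 v -0.6 top 33.8
0.84 u -26.3 v 16.7 top 33.8
0.83 u -75.3 v -16.4 top 33.8
0.59 u -51.2 v 0.4 top 33.9
0.0 0.03; 0.003 0.028; 0.006 0.023; 0.009 0.024; 0.012 0.028; 0.015 0.031; 0.018 0.032; 0.021 0.033; 0.024 0.033; 0.027 0.032; 0.03 0.03; 0.033 0.028; 0.036 0.023; 0.039 0.028; 0.042 0.029; 0.045 0.026; 0.048 0.009; 0.051 0.008; 0.054 0.008; 0.057 0.008; 0.06 0.004; 0.063 0.005; 0.066 0.005; 0.069 0.005; shift [ 1.093e+02 -1.000e-01  9.460e+01] n=3 rotvec deg [ 0.05 -0.09  0.04]
```

View pics/j.png

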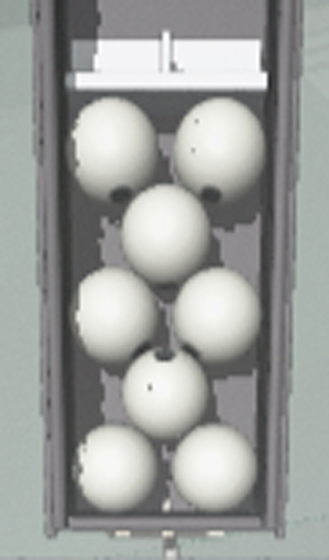

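The picture shows all eight beads in one layer: bead 6 at (165,395), bead 7 at (165,233), and the divider pushed to (165,78). For the final press I centre the foot over bead 6, pair 2 and bead 7 (u ≈ -27 mm).

send_rows:
  deltas: "56 0 0 0 0 0 0;56 0 0 0 0 0 0;0 0 0 0 0 0 0;0 0 30 0 0 0 0;0 0 35 0 0 0 0;0 0 20 0 0 0 0;0 0 8 0 0 0 0;0 0 2 0 0 0 0;0 0 0 0 0 0 0;0 0 0 0 0 0 0"

```text
time: 32.85
position: [0.4807, -0.2561, 0.1772]
tool_rot: [0.996, -0.094, 0.001, 0.001]
ft_force: [-0.2, 0.1, -2.5]
grip_width: 0.0235
grip_force: 55.0
```

```bash
python3 -c "
from h import *
st();a=np.radians(-10.8); rows([.5082-.027*np.cos(a),-.2617-.027*np.sin(a),.173],-10.8)"
```

```text
t 32.85 p [ 0.4807 -0.2561  0.1772] yaw -10.77 z [ 0.0015 -0.0012 -1.    ] F [-0.22  0.12 -2.47] M [0.04 0.   0.01] grip 0.0235 55.0 q [-0.69  0.59  1.74 -0.    0.82  1.06]
shift [1.1 0.3 4.2] n=1 rotvec deg [ 0.05 -0.09  0.03]
```

send_rows:
  deltas: "0 0 1.5 0 0 0 0;0 0 1.5 0 0 0 0;0 0 0.5 0 0 0 0;0 0 0 0 0 0 0;0 0 0 0 0 0 0"

```text
time: 33.48
position: [0.4803, -0.2558, 0.1728]
tool_rot: [0.996, -0.094, -0.0, -0.0]
ft_force: [-0.1, -0.6, -2.9]
grip_width: 0.0236
grip_force: 55.0
```

send_rows:
  deltas: "0 0 0.5 0 0 0 0;0 0 0.5 0 0 0 0;0 0 0 0 0 0 0"

```text
time: 33.85
position: [0.4805, -0.2559, 0.1724]
tool_rot: [0.996, -0.094, 0.0, 0.0]
ft_force: [-0.1, 0.9, 4.8]
grip_width: 0.0238
grip_force: 55.0
```

send_rows:
  deltas: "0 0 0.5 0 0 0 0;0 0 0 0 0 0 0;0 0 0 0 0 0 0"

```text
time: 34.22
position: [0.4806, -0.256, 0.1723]
tool_rot: [0.996, -0.094, 0.001, 0.0]
ft_force: [-2.3, 1.3, 7.1]
grip_width: 0.0236
grip_force: 55.0
```

send_rows:
  deltas: "0 0 0.5 0 0 0 0;0 0 0 0 0 0 0;0 0 0 0 0 0 0"

```text
time: 34.6
position: [0.4808, -0.2561, 0.1723]
tool_rot: [0.996, -0.094, 0.001, 0.0]
ft_force: [-1.2, 1.8, 10.1]
grip_width: 0.024
grip_force: 55.0
```

send_rows:
  deltas: "0 0 0.3 0 0 0 0;0 0 0 0 0 0 0;0 0 0 0 0 0 0"

```text
time: 34.98
position: [0.4809, -0.2561, 0.1722]
tool_rot: [0.996, -0.094, 0.001, 0.001]
ft_force: [-0.8, 2.5, 12.7]
grip_width: 0.0235
grip_force: 55.0
```

send_rows:
  deltas: "0 0 0.25 0 0 0 0;0 0 0 0 0 0 0;0 0 0 0 0 0 0"

```text
time: 35.35
position: [0.481, -0.2561, 0.1722]
tool_rot: [0.996, -0.094, 0.001, 0.001]
ft_force: [-0.9, 1.8, 12.6]
grip_width: 0.0236
grip_force: 55.0
```

send_rows:
  deltas: "0 0 0 0 0 0 0;0 0 0 0 0 0 0"

```text
time: 35.6
position: [0.481, -0.2561, 0.1722]
tool_rot: [0.996, -0.094, 0.001, 0.001]
ft_force: [-1.5, 2.0, 12.4]
grip_width: 0.0236
grip_force: 55.0
```

send_rows:
  deltas: "0 0 0.3 0 0 0 0;0 0 0 0 0 0 0;0 0 0 0 0 0 0"

```text
time: 35.98
position: [0.4811, -0.2562, 0.1721]
tool_rot: [0.996, -0.094, 0.001, 0.001]
ft_force: [-1.3, 1.7, 15.1]
grip_width: 0.0242
grip_force: 55.0
```

send_rows:
  deltas: "0 0 0 0 0 0 0;0 0 0 0 0 0 0;0 0 0 0 0 0 0;0 0 0 0 0 0 0;0 0 0 0 0 0 0"

```text
time: 36.6
position: [0.4811, -0.2562, 0.1722]
tool_rot: [0.996, -0.094, 0.001, 0.001]
ft_force: [-0.8, 2.2, 14.5]
grip_width: 0.0237
grip_force: 55.0
```

send_rows:
  deltas: "0 0 0 0 0 0 0;0 0 0 0 0 0 0;0 0 0 0 0 0 0;0 0 0 0 0 0 0;0 0 0 0 0 0 0"

```text
time: 37.22
position: [0.4811, -0.2562, 0.1722]
tool_rot: [0.996, -0.094, 0.001, 0.001]
ft_force: [-1.6, 1.8, 15.2]
grip_width: 0.0236
grip_force: 55.0
```

send_rows:
  deltas: "0 0 0 0 0 0 0;0 0 0 0 0 0 0;0 0 0 0 0 0 0;0 0 0 0 0 0 0;0 0 0 0 0 0 0"

```text
time: 37.85
position: [0.4811, -0.2562, 0.1722]
tool_rot: [0.996, -0.094, 0.001, 0.001]
ft_force: [-2.0, 2.0, 14.4]
grip_width: 0.0237
grip_force: 55.0
```

The net press held at about 17.5 N for 2 s. Now I lift and return.

send_rows:
  deltas: "0 0 -3 0 0 0 0;0 0 -10 0 0 0 0;0 0 -30 0 0 0 0;0 0 -50 0 0 0 0;0 0 -50 0 0 0 0;0 0 -50 0 0 0 0;0 0 -50 0 0 0 0;0 0 -15 0 0 0 0;0 0 0 0 0 0 0"

```text
time: 38.98
position: [0.4801, -0.2556, 0.4275]
tool_rot: [0.996, -0.094, -0.0, -0.0]
ft_force: [-0.5, -0.2, -4.9]
grip_width: 0.0234
grip_force: 55.0
```

```bash
python3 -c "
from h import *
st(); rows([.5206,.2683,.43],10.53,50)"
```

```text
t 38.98 p [ 0.4801 -0.2556  0.4275] yaw -10.77 z [-1.e-04  0.e+00 -1.e+00] F [-0.47 -0.25 -4.87] M [ 0.02 -0.02 -0.01] grip 0.0234 55.0 q [-0.69  0.28  1.45 -0.    1.41  1.06]
shift [ -58.1 -522.3   -2.5] n=11 rotvec deg [ -0.    0.  -21.3]
```

send_rows:
  deltas: "-5.3 -47.5 0 0 0 0 0;-5.3 -47.5 0 0 0 0 0;-5.3 -47.5 0 0 0 0 0;-5.3 -47.5 0 0 0 0 0;-5.3 -47.5 0 0 0 0 0;-5.3 -47.5 0 0 0 0 0;-5.3 -47.5 0 0 0 0 0;-5.3 -47.5 0 0 0 0 0;-5.3 -47.5 0 0 0 0 0;-5.3 -47.5 0 0 0 0 0"

```text
time: 40.22
position: [0.5159, 0.222, 0.4241]
tool_rot: [0.996, -0.094, -0.003, 0.001]
ft_force: [0.6, 0.7, -1.9]
grip_width: 0.0238
grip_force: 55.0
```

send_rows:
  deltas: "-5 -47 0 0 0 0 0;0 0 0 0 0 -7.1 0;0 0 0 0 0 -7.1 0;0 0 0 0 0 -7.1 0;0 0 50 0 0 0 0;0 0 50 0 0 0 0;0 0 45 0 0 0 0;0 0 0 0 0 0 0;0 0 0 0 0 0 0"

```text
time: 41.35
position: [0.5212, 0.2679, 0.2828]
tool_rot: [0.996, 0.092, -0.0, 0.0]
ft_force: [0.5, 1.3, -2.2]
grip_width: 0.0236
grip_force: 55.0
```

```bash
python3 -c "
from h import *
st(); rows([.5206,.2683,.1652],10.53,50)"
```

```text
t 41.35 p [0.5212 0.2679 0.2828] yaw 10.53 z [-3.e-04 -1.e-04 -1.e+00] F [ 0.47  1.29 -2.17] M [-0.01 -0.01  0.02] grip 0.0236 55.0 q [0.28 0.49 1.54 0.   1.11 1.67]
shift [ -0.4  -0.5 117.6] n=3 rotvec deg [0.   0.02 0.  ]
```

send_rows:
  deltas: "-0.5 -0.5 45 0 0 0 0;0 0 30 0 0 0 0;0 0 20 0 0 0 0;0 0 12 0 0 0 0;0 0 5 0 0 0 0;0 0 0 0 0 0 0;0 0 0 0 0 0 0"

```text
time: 42.22
position: [0.5209, 0.2685, 0.1719]
tool_rot: [0.996, 0.092, 0.001, -0.0]
ft_force: [-0.2, 0.7, -2.0]
grip_width: 0.0236
grip_force: 55.0
```

```bash
python3 -c "
from h import *
st(); rows([.5206,.2683,.1652],10.53,50)"
```

```text
t 42.23 p [0.5209 0.2685 0.1719] yaw 10.54 z [ 2.e-03  6.e-04 -1.e+00] F [-0.15  0.66 -2.01] M [ 0.06  0.04 -0.01] grip 0.0236 55.0 q [ 0.29  0.64  1.64 -0.    0.87  1.67]
shift [-0.3  0.1  6.7] n=1 rotvec deg [-0.01 -0.12  0.01]
```

send_rows:
  deltas: "0 0 3 0 0 0 0;0 0 2 0 0 0 0;0 0 0.5 0 0 0 0;0 0 0 0 0 0 0"

```text
time: 42.72
position: [0.5203, 0.2682, 0.1654]
tool_rot: [0.996, 0.092, -0.0, -0.0]
ft_force: [0.3, 0.7, -2.7]
grip_width: 0.0234
grip_force: 55.0
```

send_rows:
  deltas: "0 0 0.7 0 0 0 0;0 0 0 0 0 0 0;0 0 0 0 0 0 0"

```text
time: 43.1
position: [0.5203, 0.2683, 0.1652]
tool_rot: [0.996, 0.092, 0.0, -0.0]
ft_force: [-1.0, -0.1, 3.3]
grip_width: 0.0238
grip_force: 55.0
```

send_rows:
  deltas: "0 0 0.5 0 0 0 0;0 0 0 0 0 0 0;0 0 0 0 0 0 0"

```text
time: 43.48
position: [0.5203, 0.2683, 0.1652]
tool_rot: [0.996, 0.092, 0.0, -0.0]
ft_force: [-1.6, -0.7, 6.5]
grip_width: 0.0235
grip_force: 55.0
```

The plate is seated at the original height. Release and retreat.

send_rows:
  deltas: "0 0 -0.7 0 0 0 0;0 0 0 0 0 0 1;0 0 0 0 0 0 1;0 0 0 0 0 0 1;0 0 0 0 0 0 1;0 0 0 0 0 0 1;0 0 0 0 0 0 1;0 0 0 0 0 0 1;0 0 0 0 0 0 1"

```text
time: 44.6
position: [0.5203, 0.2683, 0.165]
tool_rot: [0.996, 0.092, 0.0, -0.0]
ft_force: [-1.3, 0.4, 0.3]
grip_width: 0.0858
grip_force: 0.0
```

send_rows:
  deltas: "0 0 -10 0 0 0 1;0 0 -40 0 0 0 1;0 0 -50 0 0 0 1;0 0 -50 0 0 0 1;0 0 -50 0 0 0 1;-38 0 -50 0 0 0 1;0 0 0 0 0 0 1;0 0 0 0 0 0 1;0 0 0 0 0 0 1"

```text
time: 45.72
position: [0.483, 0.2611, 0.4131]
tool_rot: [0.996, 0.092, -0.001, 0.0]
ft_force: [0.8, -0.3, -0.4]
grip_width: 0.0868
grip_force: 0.0
```

```bash
python3 - <<'E'
from h import *
st(); c=cam('wrist'); W=cloud(c); im=c['image'].astype(int)
near=(abs(W[...,0]-.515)<.1)&(abs(W[...,1]-.26)<.1)
for n,m in(('plate',near&(W[...,2]>.068)&(W[...,2]<.082)&(im.min(-1)>120)),('top',near&(W[...,2]>.128)&(W[...,2]<.155))):
    P=W[m]; print(n,len(P),cv2.minAreaRect((P[:,:2]*1000).astype(np.float32)),np.median(P[:,2]))
    A=np.c_[P[:,:2]-P[:,:2].mean(0),np.ones(len(P))]; print(np.linalg.lstsq(A,P[:,2],rcond=None)[0])
E
```

```text
t 45.73 p [0.483  0.2611 0.4131] yaw 10.52 z [-2.9e-03 -9.0e-04 -1.0e+00] F [ 0.82 -0.25 -0.42] M [-0.01  0.03  0.  ] grip 0.0868 0.0 q [ 0.29  0.3   1.46 -0.    1.38  1.68]
plate 2958 ((520.3997192382812, 269.7784118652344), (98.78775024414062, 81.5980224609375), 10.612171173095703) 0.07358239128784219
[-0.00105486  0.00045696  0.07358828]
top 307 ((520.9119262695312, 269.4271240234375), (22.927906036376953, 23.33807373046875), 10.581326484680176) 0.13707267577683135
[-0.03886454  0.01120188  0.13692489]
```

The plate lies flat on the rim: slope is about 0.1%, with the same height and pose as at the start. Handing in.

```bash
python3 -c "
from rig import robot
print(robot.hand_in())"
```

```text
the job is handed in; nothing more can be done
None
```

The job is handed in at about 46 s: all eight beads lie in one layer, the last press held about 17.5 N for 2 s (highest reading about 18 N), and the tamper hangs back in its stand with its plate flat on the rim.

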